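# Push the hat block up the drying ramp to its stop

### The job

Pick up the small wooden hat block that is fixed to a rectangular foot board, stand it lengthwise on the foot of the plywood ramp, below the side rails, and let go. Then push it from behind, sliding up between the rails and not carried, until the sprung plate at the top is pressed fully back, and leave it resting there. Go gently: the stop bar was set by hand and must not be rammed, and the other things on the bench stay where they are.

Things in the scene. Friction and masses are not known exactly. Their poses are not given: they have to be found in the camera images.
- hat_block: hat block on a rectangular foot board 130 x 84 x 22 mm (x, y, z; edges rounded 3 mm). In its middle a round neck, 36 mm wide, then a domed crown, 54 mm wide, from z = 38 to 82 mm, its sides straight at z = 43 to 62 mm: grip there. 0.6 to 0.85 kg, loose on the bench. Origin: centre of the board's underside, x along it, z up. Either end may lead. Sliding it up the ramp takes 4 to 12 N
- deck: plywood deck of the ramp, fixed, 420 x 130 mm. Origin: middle of the foot edge of its upper face, 16 mm above the bench; x up the slope (7 degrees), y to the left, z square off it. Two rails 16 mm high, inner faces at y = +45 and -45 mm, from x = 170 mm to the top. Open below x = 136 mm: set the board down there straight, its centre at x = 55 to 90 mm, within 10 mm of y = 0
- rail_mouth (a point): on the deck's middle line, x = 136 mm from the foot edge, where the rails' flared mouths begin, 110 mm wide, narrowing to 90 mm at x = 174 mm
- ramp: the whole ramp with deck, rails and stop, fixed. Origin: on the bench below the foot edge's middle; x level, uphill. The stop, a steel cross bar 126 mm wide with two knobs, top 52 mm off the deck, is clamped over the rails at an unmeasured place that differs each time: the board's leading end meets its plate somewhere between deck x = 281 and 345 mm. Over 30 N between block and ramp up there is ramming
- stop_plate (a joint): aluminium plate, 80 mm wide, 3 to 33 mm above the deck, on the stop bar's downhill face: 0 = sprung out, 0.004 m = pressed fully back (uphill), solid beyond. Its spring is weak, 0.2 to 1 N: too weak to push the block back down
- round_block: loose wooden dome hat block without a foot board, 104 mm across, 85 mm high; bystander. Origin: centre of its underside
- tall_block: loose dark wooden hat block without a foot board, 90 mm across, 120 mm high; bystander. Origin: centre of its underside
- pin_jar: glass jar with a steel lid, 56 mm across, 70 mm high; bystander. Origin: centre of its underside
- hat_ring: flat plywood ring, 170 mm across, 22 mm high; bystander. Origin: centre of its underside
- mallet: hammer lying on the bench; bystander
- spool: wooden spool, 52 mm across, 48 mm high; bystander. Origin: centre of its underside
- brush: brush lying on the bench; bystander

How it is judged:
On the way:
1. the hat block stands on the open foot of the ramp, below the rails, pointing up it, let go (x of hat_block in the frame of deck between 0.04 and 0.105 m and z of hat_block in the frame of deck between -0.004 and 0.004 m and y of hat_block in the frame of deck between -0.02 and 0.02 m and angle between the x axis of hat_block and the x axis of deck, either way round below 0.2 rad and linear speed of hat_block below 0.01 m/s and contact force between hat_block and the fingers below 0.1 N), for 0.2 s.
At the end, for the whole second after the job is handed in: The hat block lies flat on the deck (within 4 mm) between the rails, in line with them (within 0.07 rad), its leading end holding the sprung plate at least 2.5 mm of its 4 mm back; it is at rest and released (value of joint stop_plate above 0.0025 m and x of hat_block in the frame of deck above 0.2 m and z of hat_block in the frame of deck between -0.004 and 0.004 m and y of hat_block in the frame of deck between -0.02 and 0.02 m and angle between the x axis of hat_block and the x axis of deck, either way round below 0.07 rad and angle between the z axis of hat_block and the z axis of deck, either way round below 0.04 rad and linear speed of hat_block below 0.01 m/s and contact force between hat_block and the fingers below 0.1 N); the robot touches nothing.
It fails at once if the hat block, up between the rails, is rammed into the stop or wedged with more than 30 N (x of hat_block in the frame of deck above 0.2 m and contact force between hat_block and ramp above 30 N).
It fails at once if the hat block is lifted off the deck or lowered onto it above the open foot (it must slide up between the rails) (x of hat_block in the frame of deck between 0.125 and 0.4 m and z of hat_block in the frame of deck between 0.012 and 0.04 m and y of hat_block in the frame of deck between -0.06 and 0.06 m).
It fails at once if a bystander is moved more than 30 mm (distance of any of round_block, tall_block, pin_jar, hat_ring, mallet, spool, brush from where it was at the start of the episode above 0.03 m).
It also fails if it takes over 64 s, if anything falls off the work surface, if the arm or the gripper's body presses on something with over 40 N, if the wrist force passes 120 N, or if a joint passes its speed limit or range.

### The arm

A 6-joint arm with a two-finger parallel gripper is mounted at the origin on the work surface. World frame = base frame: x ahead of the robot, y to its left, z up, the work surface at z = 0. Lengths are in m, angles in rad, forces in N, time in s.
With the tool pointing down it reaches from about 0.35 to 1 m from the base axis. Payload 7.1 kg.
Tool frame: the origin (TCP) lies at the very end of the fingers, on their centre line; the grasp point (between the pads) lies 19 mm behind it; z points along the fingers, y is the direction in which the jaws open and shut (so a half turn about z gives the same grasp; the last joint's range is limited). The gripper opens to 85 mm and grips with 20 to 120 N. Pads are 22 mm wide; open, the fingers measure 114 mm over their backs; the gripper's body (76 mm by 85 mm) begins 54 mm behind the grasp point. The pads swing forward as they close: fully open they stand 13 mm farther back than shut.
Start: joints at [-1.183, 0.423, 1.63, -0, 1.089, -0.019], TCP at [0.247, -0.574, 0.231] pointing down, gripper open.
Joint ranges: [-3, 3], [-0.9, 2.11], [0.09, 2.58], [-1.31, 4.45], [0.11, 2.69], [-2.54, 2.54]. Speed limits (rad/s): [2.39, 2.39, 3.01, 3.14, 3.14, 3.14].

### API

Orientations are given as a unit quaternion [x, y, z, w].
In Python, from plant import get_state, capture, close_job gives the robot as it stands. The module is installed in compiled form; this text tells all that it offers.
- The arm moves only by the tool apply_moves, never from a script. Its argument "plan" is a list of rows, each an object with "offset": the shift along the tool's x, y, z in m, a list of three; "turn": the turn about the tool's z in rad. A call has exactly 8 rows; each row is the pose to reach, as a shift and turn from the pose commanded when the call began, along the tool's axes at that moment; what a row does not reach only later rows make up. A row lasts 1/8 s, in which the tool goes at most 62.5 mm and 10.7 degrees, less where a joint would pass 70% of its speed; a pose out of reach is approached as far as the arm can. A call with a gripper value outside its range is refused whole. "gripper" is the closure, from -1 (fully open) to 1 (shut), so that 0 is half open, set as the call begins (left out, the last holds). The fingers move at their own pace and stop on an object; the grip force is fixed at half the most. Time passes only in rows, so rows that repeat a pose let the fingers close, or fill a call up. It gives the time, the measured TCP pose, the force and the opening at its end, in the units of the state.
- get_state(): the state, without advancing time (a new reading comes with each control period).
- capture(name): name is "scene" or "top"; returns a dict with "image" (480x640x3 uint8, red, green, blue), "fovy" (degrees; the focal length in pixels is half the picture's height over the tangent of half this angle, whatever the lens; pixels are square), "cx", "cy" (the principal point, pixels), "rvec" (rotation vector, rad) and "tvec" (3), from world to camera coordinates, as OpenCV has them. Camera axes: x right, y down, z forward; pixel columns grow to the right and rows downward; lengths in m; the calibration is good to about 2 mm. A picture is of the moment at which its call begins. There is no depth.
- close_job(): hands the job in, once; it reports no verdict.
The state is a dict: "time_s": time; "joint_positions": joint angles; "dq": joint speeds; "effort": joint torques, N m; "position": TCP position; "eef_rot": TCP orientation; "contact_force": force on the tool from outside, world axes, zero at the start; "moment": the same for the moment, N m; "opening": opening from 0.0 (shut) to 1.0 (fully open).
Only numpy, scipy, OpenCV 4.12 (cv2) and the standard library are available. Lean on these libraries where they do the work, as an engineer would, in place of code of your own. Each camera call takes 0.05 s, during which the arm holds its last target. There are 200 camera calls.

## Working session

There is one attempt and no reset: what is moved stays moved. The work goes in short steps, Python scripts to look and compute and a tool call to move; the robot and the scene stay as the last step left them, time stands still between calls to the robot, and variables do not carry over. Pictures are saved under pics/ and viewed, about 8 in all and at most 12, crops included, and the job is handed in when it is done.

Besides the shell and the picture viewer there is one more tool, called after "Call:" as name([rows], argument=value, ...), one row to a line, values as JSON. apply_moves: Moves the arm, as the interface text tells. Its arguments: {"type":"object","properties":{"plan":{"type":"array"},"gripper":{"type":"number"}},"required":["plan"]}

```bash
mkdir -p pics; cat > h.py <<'E'
import numpy as np, cv2, json
from scipy.spatial.transform import Rotation as R
from plant import get_state, capture, close_job
def snap(n,f):
    c=capture(n); cv2.imwrite(f'pics/{f}.png',c['image'][...,::-1])
    np.savez(f'pics/{f}.npz',**{k:np.array(v) for k,v in c.items()}); return c
def load(f): return dict(np.load(f'pics/{f}.npz'))
def cam(c):
    f=240/np.tan(np.radians(float(c['fovy']))/2)
    K=np.array([[f,0,float(c['cx'])],[0,f,float(c['cy'])],[0,0,1]])
    return K,np.array(c['rvec'],float).reshape(3),np.array(c['tvec'],float).reshape(3)
def proj(c,P):
    K,r,t=cam(c); return cv2.projectPoints(np.array(P,float).reshape(-1,3),r,t,K,None)[0].reshape(-1,2)
def ray(c,uv,z):
    K,r,t=cam(c); Rm=cv2.Rodrigues(r)[0]; o=-Rm.T@t
    d=(Rm.T@np.linalg.inv(K)@np.c_[np.array(uv,float).reshape(-1,2),np.ones(len(np.array(uv).reshape(-1,2)))].T).T
    return o+d*((z-o[2])/d[:,2])[:,None]
E
python3 - <<'E'
from h import *
for n in('scene','top'):
    c=snap(n,n+'0'); K,r,t=cam(c); print(n,K[0,0],K[:2,2],-cv2.Rodrigues(r)[0].T@t)
print(get_state())
E
```

```text
scene 523.7349380738261 [323.47834104 241.28363286] [ 1.11241626 -0.99800084  0.78183036]
top 477.14416328430485 [324.21218702 241.86905291] [ 0.38998874 -0.06290427  1.15146755]
{'time_s': 0.1, 'joint_positions': array([-1.18302890e+00,  4.23749692e-01,  1.63062344e+00, -1.71060226e-05,
        1.08858308e+00, -1.89970875e-02]), 'dq': array([ 0.00104652, -0.00198217, -0.00256223, -0.00071763,  0.000502  ,
        0.00061204]), 'effort': array([-9.02265901e-05, -5.58423865e+01, -2.82444745e+01, -6.44350075e-05,
        2.91057462e-03,  7.76321087e-06]), 'position': array([ 0.24710913, -0.57353684,  0.23062874]), 'eef_rot': array([ 9.79387993e-01,  2.01986867e-01, -1.32446036e-04, -6.68836639e-04]), 'contact_force': array([ 0.26762194, -0.17466245,  0.13602686]), 'moment': array([0.00618599, 0.01772734, 0.01036775]), 'opening': 0.9990287446989888}
```

View pics/top0.png

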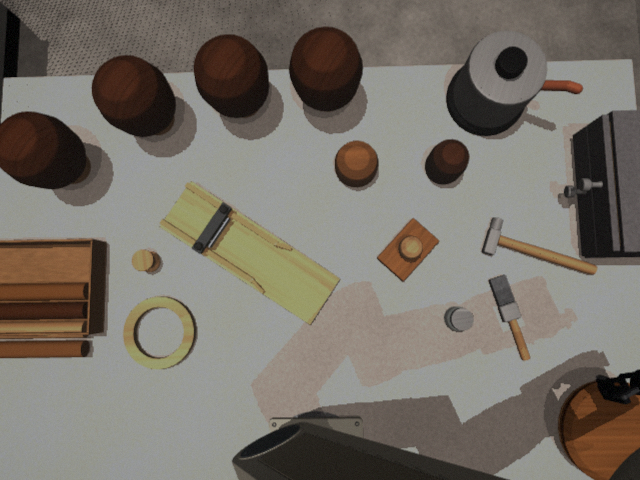

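View pics/scene0.png

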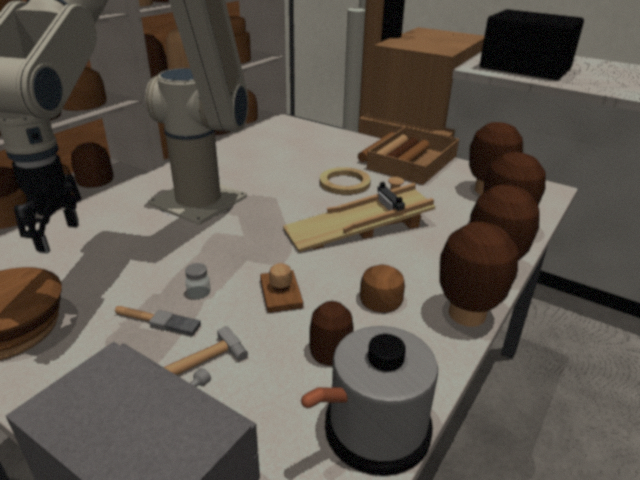

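The top view has +x up and -y to the right. The hat block is at about (409,249). The ramp runs from its foot, around (325,300), to its top, around (190,205), with the stop bar near (212,230). I'll enlarge this area.

```bash
python3 - <<'E'
from h import *
i=cv2.imread('pics/top0.png')
a=cv2.resize(i[170:335,150:350],None,fx=4,fy=4,interpolation=cv2.INTER_CUBIC)[:, :800]
b=cv2.resize(i[210:290,370:445],None,fx=7,fy=7,interpolation=cv2.INTER_CUBIC)
a=a[:600]; cv2.imwrite('pics/a.png',a)
cv2.imwrite('pics/b.png',b)
E
```

```text
(no output)
```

View pics/a.png

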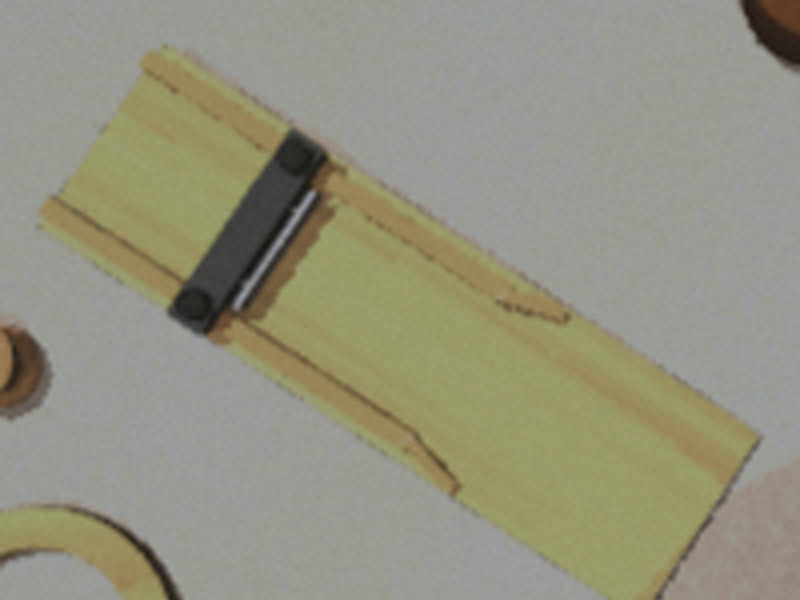

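View pics/b.png

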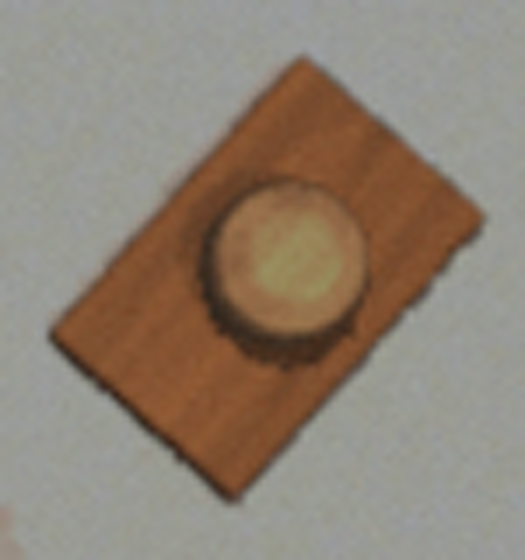

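The crops show sharp corners. In b, the board corners are at (304,57), (484,215), (232,497) and (52,335). In a, the foot corner is at (760,437), the rail mouths at (457,490) and (568,318), and the plate's downhill edge runs from (320,195) to (240,310). Next I'll fit both poses.

```bash
cat >> h.py <<'E'
def deckT(p):
    x,y,a=p; return R.from_euler('ZY',[a,-np.radians(7)]), np.array([x,y,0.016])
E
python3 - <<'E'
from h import *
from scipy.optimize import least_squares
c=load('top0')
A=lambda u,v:(u/4+150-.375,v/4+170-.375)
B=lambda u,v:(u/7+370-.43,v/7+210-.43)
# block
uv=[B(304,57),B(484,215),B(232,497),B(52,335)]
L=np.array([[.065,.042,.022],[.065,-.042,.022],[-.065,-.042,.022],[-.065,.042,.022]])
def f(p):
    return (proj(c,R.from_euler('z',p[2]).apply(L)+[p[0],p[1],0])-uv).ravel()
s=least_squares(f,[.4,-.25,-.7]); print('block',s.x,s.fun.round(1))
g=ray(c,[B(292,258)],.082); print('crown top',g)
# ramp
D=np.array([[0,-.065,0],[0,.065,0],[.136,.055,.016],[.136,-.055,.016],[.174,.045,.016]])
uv2=[A(760,437),(311,323),A(457,488),A(568,316),A(408,432)]
def f2(p):
    r,t=deckT(p); return (proj(c,r.apply(D)+t)-uv2).ravel()
q=least_squares(f2,[.25,0,.9],loss='soft_l1'); print('ramp',q.x,np.degrees(q.x[2]),f2(q.x).round(1).reshape(-1,2).tolist())
r,t=deckT(q.x)
for X in (0.42,): print('top corners',((proj(c,r.apply([[X,.065,0],[X,-.065,0]])+t)-[150,170])*4).round())
for P in [A(320,195),A(240,310)]:
    g=least_squares(lambda w:(proj(c,r.apply([[w[0],w[1],.033]])+t)-[P]).ravel(),[.3,0]); print('plate',g.x)
print('proj board place', r.apply([[.07,0,0],[.136,0,0],[.25,0,0]])+t)
st=get_state(); print(R.from_quat(st['eef_rot']).as_matrix().round(3))
E
```

```text
block [ 0.49697875 -0.22549455 -0.75664253] [-0.3 -0.7  0.8  0.2  0.3  0.7 -0.8 -0.2]
crown top [[ 0.49666044 -0.2246692   0.082     ]]
ramp [ 0.37735793 -0.02857034  0.98377358] 56.36607412616378 [[0.7, -1.0], [-0.3, 1.5], [0.0, -1.6], [-1.8, 1.5], [0.8, -0.1]]
top corners [[ 35. 229.]
 [161.  44.]]
plate [ 0.29008168 -0.04091223]
plate [0.29169909 0.03826914]
proj board place [[0.41584085 0.02927678 0.02453085]
 [0.45212475 0.08381834 0.03257423]
 [0.51479695 0.17802651 0.04646734]]
[[ 0.918  0.396 -0.001]
 [ 0.396 -0.918  0.001]
 [ 0.    -0.001 -1.   ]]
```

Both fits agree: the block is at (0.497, -0.225) with yaw -0.757, the ramp foot is at (0.377, -0.029) with yaw 0.984, and the plate is at deck x ≈ 0.291. I'll grip across the board with the tool yaw at 2.385, so tool x points uphill after placing. First move: above the block.

Call:
apply_moves([
  {"offset":[0.03,-0.018,0.005],"turn":-0.12},
  {"offset":[0.08,-0.049,0.015],"turn":-0.3},
  {"offset":[0.132,-0.08,0.03],"turn":-0.48},
  {"offset":[0.184,-0.11,0.04],"turn":-0.66},
  {"offset":[0.236,-0.141,0.05],"turn":-0.84},
  {"offset":[0.288,-0.172,0.06],"turn":-1.02},
  {"offset":[0.338,-0.202,0.07],"turn":-1.2},
  {"offset":[0.367,-0.22,0.08],"turn":-1.35},
], gripper=-1)

```text
time_s: 1.1
position: [0.4985, -0.2244, 0.1508]
eef_rot: [0.636, 0.772, 0.0, -0.0]
contact_force: [1.5, -0.7, 0.2]
opening: 1.002
```

```bash
cat >> h.py <<'E'
RAMP=[.37736,-.02857,.98377]
def go(x,y,z,yaw):
    s=get_state(); M=R.from_quat(s['eef_rot']).as_matrix()
    cy=np.arctan2(M[1,0],M[0,0]); d=np.array([x,y,z])-s['position']
    # treat tool as exactly vertical
    T=np.array([[np.cos(cy),np.sin(cy),0],[np.sin(cy),-np.cos(cy),0],[0,0,-1]])
    print('t',round(s['time_s'],2),'pos',s['position'].round(4),'yaw',cy.round(3),'F',s['contact_force'].round(1),'j6',s['joint_positions'][5].round(2),'open',round(s['opening'],3))
    print('offset',(T.T@d).round(4),'turn',round(-((yaw-cy+np.pi)%(2*np.pi)-np.pi),3))
E
python3 -c "
from h import *
go(.497,-.225,.036,2.385)"
```

```text
t 1.1 pos [ 0.4985 -0.2244  0.1508] yaw 1.764 F [ 1.5 -0.7  0.2] j6 -0.64 open 1.002
offset [-0.0004 -0.0015  0.1148] turn -0.621
```

Call:
apply_moves([
  {"offset":[0,-0.001,0.0],"turn":-0.17},
  {"offset":[0,-0.001,0.01],"turn":-0.34},
  {"offset":[0,-0.001,0.025],"turn":-0.5},
  {"offset":[0,-0.001,0.045],"turn":-0.62},
  {"offset":[0,-0.001,0.07],"turn":-0.62},
  {"offset":[0,-0.001,0.095],"turn":-0.62},
  {"offset":[0,-0.001,0.112],"turn":-0.62},
  {"offset":[0,-0.001,0.118],"turn":-0.62},
])

```text
time_s: 2.1
position: [0.4958, -0.2266, 0.0323]
eef_rot: [0.373, 0.928, 0.0, -0.001]
contact_force: [-1.1, -0.2, -1.1]
opening: 1.002
```

Call:
apply_moves([
  {"offset":[0,0,0],"turn":0},
  {"offset":[0,0,0],"turn":0},
  {"offset":[0,0,0],"turn":0},
  {"offset":[0,0,0],"turn":0},
  {"offset":[0,0,0],"turn":0},
  {"offset":[0,0,0],"turn":0},
  {"offset":[0,0,0],"turn":0},
  {"offset":[0,0,0],"turn":0},
], gripper=1)

```text
time_s: 3.1
position: [0.4971, -0.2271, 0.0346]
eef_rot: [0.373, 0.928, 0.0, 0.001]
contact_force: [-0.1, 2.2, 6.2]
opening: 0.611
```

```bash
python3 -c "
from h import *
go(.497,-.225,.036,2.385)
snap('scene','grip')
i=cv2.imread('pics/grip.png')[200:350,190:390]; cv2.imwrite('pics/gripc.png',cv2.resize(i,None,fx=4,fy=4))"
```

```text
t 3.1 pos [ 0.4971 -0.2271  0.0346] yaw 2.377 F [-0.1  2.2  6.2] j6 -1.26 open 0.611
offset [ 0.0015  0.0014 -0.0014] turn -0.008
```

View pics/gripc.png

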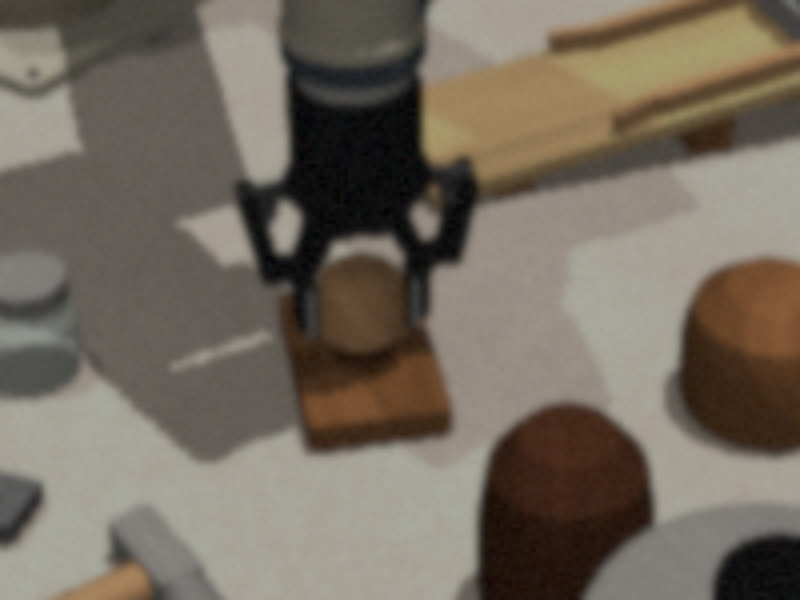

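The gripper holds the crown squarely, with the opening at 0.61 and the board still lying flat. Lifting.

Call:
apply_moves([
  {"offset":[0,0,-0.005],"turn":0},
  {"offset":[0,0,-0.015],"turn":0},
  {"offset":[0,0,-0.03],"turn":0},
  {"offset":[0,0,-0.05],"turn":0},
  {"offset":[0,0,-0.07],"turn":0},
  {"offset":[0,0,-0.085],"turn":0.05},
  {"offset":[0,0,-0.09],"turn":0.12},
  {"offset":[0,0,-0.09],"turn":0.2},
])

```text
time_s: 4.15
position: [0.4965, -0.2271, 0.1248]
eef_rot: [0.465, 0.885, -0.0, 0.001]
contact_force: [0.4, 0.2, -8.3]
opening: 0.61
```

```bash
python3 -c "
from h import *
r,t=deckT(RAMP); p=r.apply([.068,0,0])+t
go(p[0],p[1],.115,RAMP[2])"
```

```text
t 4.15 pos [ 0.4965 -0.2271  0.1248] yaw 2.174 F [ 0.4  0.2 -8.3] j6 -1.05 open 0.61
offset [0.2561 0.0772 0.0098] turn 1.19
```

Call:
apply_moves([
  {"offset":[0.015,0.005,0.0],"turn":0.1},
  {"offset":[0.047,0.014,0.0],"turn":0.26},
  {"offset":[0.085,0.026,0.0],"turn":0.43},
  {"offset":[0.13,0.039,0.0],"turn":0.61},
  {"offset":[0.175,0.053,0.0],"turn":0.79},
  {"offset":[0.215,0.065,0.003],"turn":0.96},
  {"offset":[0.243,0.073,0.006],"turn":1.1},
  {"offset":[0.256,0.077,0.01],"turn":1.19},
])

```text
time_s: 5.15
position: [0.4132, 0.0287, 0.1141]
eef_rot: [0.881, 0.473, 0.0, 0.0]
contact_force: [0.1, -0.5, -7.1]
opening: 0.614
```

```bash
python3 -c "
from h import *
r,t=deckT(RAMP); p=r.apply([.068,0,0])+t
go(p[0],p[1],.068,RAMP[2])
snap('scene','car'); i=cv2.imread('pics/car.png')[150:300,260:460]; cv2.imwrite('pics/carc.png',cv2.resize(i,None,fx=4,fy=4,interpolation=2))"
```

```text
t 5.15 pos [0.4132 0.0287 0.1141] yaw 0.985 F [ 0.1 -0.5 -7.1] j6 0.63 open 0.614
offset [-0.      0.0019  0.0461] turn 0.001
```

View pics/carc.png

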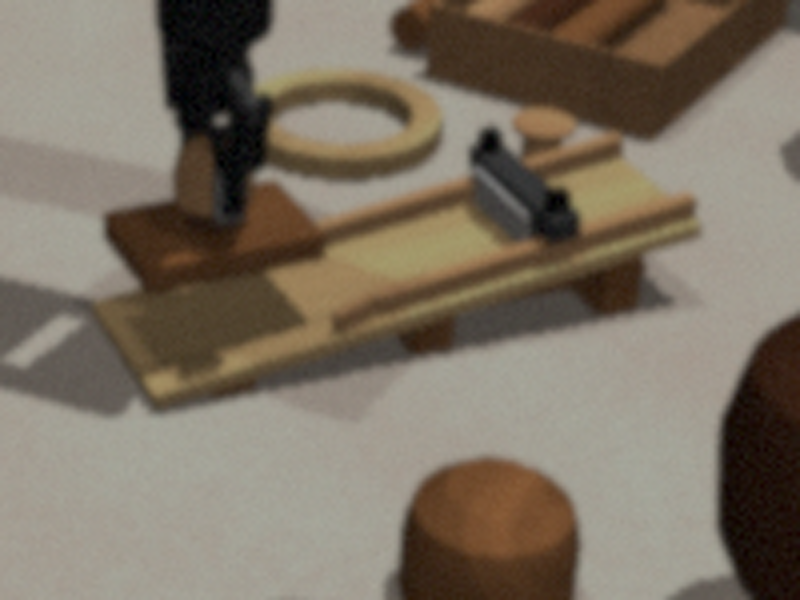

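The board hangs aligned over the open foot, clear of the rails. I'll lower it until its leading edge is about to touch.

Call:
apply_moves([
  {"offset":[0,0.001,0.006],"turn":0},
  {"offset":[0,0.002,0.014],"turn":0},
  {"offset":[0,0.002,0.022],"turn":0},
  {"offset":[0,0.002,0.03],"turn":0},
  {"offset":[0,0.002,0.036],"turn":0},
  {"offset":[0,0.002,0.04],"turn":0},
  {"offset":[0,0.002,0.043],"turn":0},
  {"offset":[0,0.002,0.044],"turn":0},
])

```text
time_s: 6.2
position: [0.4155, 0.0263, 0.0692]
eef_rot: [0.881, 0.474, -0.0, -0.0]
contact_force: [0.1, -0.8, -8.0]
opening: 0.618
```

Call:
apply_moves([
  {"offset":[0,0,0.001],"turn":0},
  {"offset":[0,0,0.002],"turn":0},
  {"offset":[0,0,0.003],"turn":0},
  {"offset":[0,0,0.004],"turn":0},
  {"offset":[0,0,0.005],"turn":0},
  {"offset":[0,0,0.006],"turn":0},
  {"offset":[0,0,0.006],"turn":0},
  {"offset":[0,0,0.006],"turn":0},
])

```text
time_s: 7.2
position: [0.4151, 0.0258, 0.0638]
eef_rot: [0.881, 0.474, -0.0, 0.0]
contact_force: [-4.9, -6.8, 5.7]
opening: 0.611
```

Call:
apply_moves([
  {"offset":[0,0,0.001],"turn":0},
  {"offset":[0,0,0.002],"turn":0},
  {"offset":[0,0,0.003],"turn":0},
  {"offset":[0,0,0.004],"turn":0},
  {"offset":[0,0,0.005],"turn":0},
  {"offset":[0,0,0.005],"turn":0},
  {"offset":[0,0,0.005],"turn":0},
  {"offset":[0,0,0.005],"turn":0},
])

```text
time_s: 8.2
position: [0.4144, 0.0255, 0.0588]
eef_rot: [0.881, 0.474, -0.001, -0.0]
contact_force: [-5.6, -10.5, 8.8]
opening: 0.611
```

Call:
apply_moves([
  {"offset":[0,0,0],"turn":0},
  {"offset":[0,0,0],"turn":0},
  {"offset":[0,0,0],"turn":0},
  {"offset":[0,0,0],"turn":0},
  {"offset":[0,0,0],"turn":0},
  {"offset":[0,0,0],"turn":0},
  {"offset":[0,0,0],"turn":0},
  {"offset":[0,0,0],"turn":0},
], gripper=-1)

```text
time_s: 9.2
position: [0.4155, 0.0263, 0.0583]
eef_rot: [0.881, 0.474, -0.0, -0.0]
contact_force: [0.3, 0.1, 0.7]
opening: 1.001
```

Call:
apply_moves([
  {"offset":[0,0,-0.005],"turn":0},
  {"offset":[0,0,-0.015],"turn":0},
  {"offset":[0,0,-0.03],"turn":0},
  {"offset":[0,0,-0.05],"turn":0},
  {"offset":[0,0,-0.075],"turn":0},
  {"offset":[0,0,-0.1],"turn":0},
  {"offset":[-0.02,0,-0.11],"turn":0},
  {"offset":[-0.05,0,-0.11],"turn":0},
])

```text
time_s: 10.2
position: [0.3887, -0.0156, 0.17]
eef_rot: [0.88, 0.474, 0.001, 0.001]
contact_force: [0.7, -0.7, 0.4]
opening: 1.004
```

Call:
apply_moves([
  {"offset":[-0.03,0,0],"turn":0},
  {"offset":[-0.06,0,0],"turn":0},
  {"offset":[-0.08,0,0],"turn":0},
  {"offset":[-0.09,0,0],"turn":0},
  {"offset":[-0.1,0,0.01],"turn":0},
  {"offset":[-0.1,0,0.02],"turn":0},
  {"offset":[-0.1,0,0.03],"turn":0},
  {"offset":[-0.1,0,0.03],"turn":0},
], gripper=0)

```text
time_s: 11.2
position: [0.3322, -0.0983, 0.1373]
eef_rot: [0.881, 0.474, -0.001, -0.001]
contact_force: [-0.4, 0.8, 1.3]
opening: 0.501
```

```bash
python3 -c "
from h import *
r,t=deckT(RAMP); p=r.apply([-.02,0,0])+t
go(p[0],p[1],.04,RAMP[2])
snap('top','pl'); snap('scene','pls');i=cv2.imread('pics/pl.png')[200:350,200:400]; cv2.imwrite('pics/plc.png',cv2.resize(i,None,fx=4,fy=4,interpolation=2))"
```

```text
t 11.2 pos [ 0.3322 -0.0983  0.1373] yaw 0.987 F [-0.4  0.8  1.3] j6 0.26 open 0.501
offset [ 0.0632 -0.0008  0.0973] turn 0.004
```

View pics/plc.png

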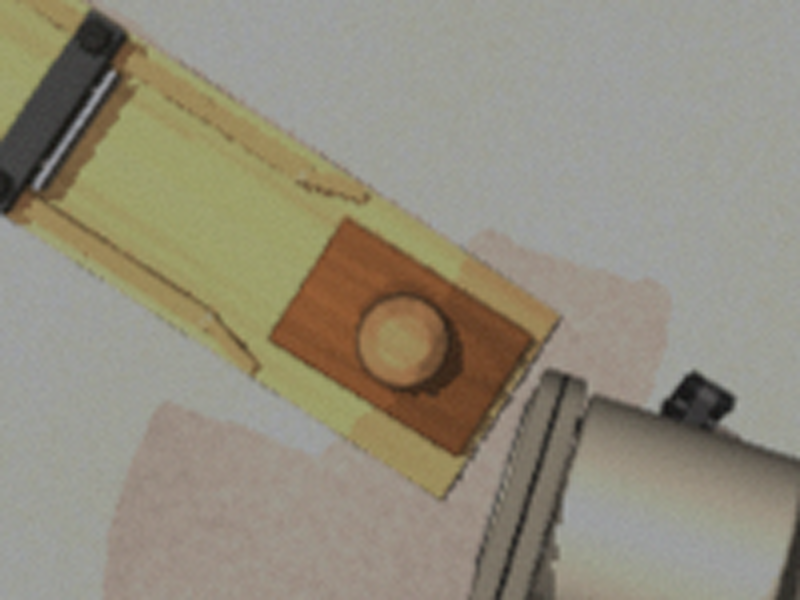

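The block lies straight on the foot, with board corners at crop (348,218), (535,335), (462,455) and (270,338). The foot corners, (560,320) and (445,497), are now sharp too, so I'll refit.

```bash
python3 - <<'E'
from h import *
from scipy.optimize import least_squares
c=load('pl'); A=lambda u,v:(u/4+200-.375,v/4+200-.375)
D=np.array([[0,-.065,0],[0,.065,0],[.136,.055,.016],[.136,-.055,.016],[.174,.045,.016]])
uv2=[A(560,320),A(445,497),A(257,368),A(368,196),A(208,312)]
def f2(p):
    r,t=deckT(p); return (proj(c,r.apply(D)+t)-uv2).ravel()
q=least_squares(f2,RAMP,loss='soft_l1'); print('ramp',q.x,f2(q.x).round(1))
r,t=deckT(q.x)
L=np.array([[.065,-.042,.022],[-.065,-.042,.022],[-.065,.042,.022],[.065,.042,.022]])
uv=[A(348,218),A(535,335),A(462,455),A(270,338)]
def f(p): return (proj(c,r.apply(R.from_euler('z',p[2]).apply(L)+[p[0],p[1],0])+t)-uv).ravel()
s=least_squares(f,[.07,0,0]); print('block in deck',s.x,s.fun.round(1))
for P in [A(120,72),A(38,190)]:
    g=least_squares(lambda w:(proj(c,r.apply([[w[0],w[1],.033]])+t)-[P]).ravel(),[.3,0]); print('plate',g.x)
E
```

```text
ramp [ 0.37603959 -0.0283407   0.97665268] [ 0.8 -1.1 -0.5  1.1 -0.  -1.4 -1.5  1.8  0.8 -0.1]
block in deck [ 0.07323749 -0.00386435  0.02335036] [-0.2 -0.7  0.6 -0.3 -0.2  0.7 -0.1  0.3]
plate [ 0.29184318 -0.04153676]
plate [0.29289353 0.03969221]
```

The block is at deck x=0.073, y=-0.004, yaw 1.3°, so it is well placed. I'll bring the half-open fingers down behind it, giving two contacts about 42 mm apart that keep it square.

```bash
sed -i 's/^RAMP=.*/RAMP=[.3767,-.0284,.980]/' h.py; cat >> h.py <<'E'
def goD(x,h=.006,y=-.002):
    r,t=deckT(RAMP); p=r.apply([x,y,0])+t
    s=get_state(); d=r.inv().apply(s['position']-t); ux=np.array([np.cos(RAMP[2]),np.sin(RAMP[2]),0])
    print('tcp in deck',d.round(4),'push F',round(float(-s['contact_force']@ux),2))
    go(p[0],p[1],p[2]+h,RAMP[2])
E
python3 -c "
from h import *
goD(-.038)"
```

```text
tcp in deck [-0.0672 -0.0027  0.1312] push F 0.81
t 11.3 pos [ 0.3328 -0.0986  0.138 ] yaw 0.987 F [-1.2 -0.1 -1.2] j6 0.26 open 0.5
offset [ 0.045  -0.0003  0.1207] turn 0.007
```

Call:
apply_moves([
  {"offset":[0.0,0,0.02],"turn":0},
  {"offset":[0.01,0,0.045],"turn":0},
  {"offset":[0.02,0,0.07],"turn":0},
  {"offset":[0.03,0,0.09],"turn":0.007},
  {"offset":[0.04,0,0.105],"turn":0.007},
  {"offset":[0.045,0,0.115],"turn":0.007},
  {"offset":[0.045,0,0.119],"turn":0.007},
  {"offset":[0.045,0,0.12],"turn":0.007},
])

```text
time_s: 12.3
position: [0.3575, -0.0614, 0.0184]
eef_rot: [0.882, 0.471, 0.0, 0.0]
contact_force: [-0.6, 0.4, -0.6]
opening: 0.502
```

Call:
apply_moves([
  {"offset":[0.004,0,-0.0005],"turn":0},
  {"offset":[0.009,0,-0.001],"turn":0},
  {"offset":[0.014,0,-0.0017],"turn":0},
  {"offset":[0.019,0,-0.0023],"turn":0},
  {"offset":[0.024,0,-0.003],"turn":0},
  {"offset":[0.029,0,-0.0035],"turn":0},
  {"offset":[0.034,0,-0.0042],"turn":0},
  {"offset":[0.04,0,-0.005],"turn":0},
])

```text
time_s: 13.3
position: [0.3788, -0.0279, 0.0232]
eef_rot: [0.882, 0.471, -0.001, -0.001]
contact_force: [-3.3, -4.5, -1.5]
opening: 0.498
```

```bash
python3 -c "
from h import *
goD(.1)"
```

```text
tcp in deck [ 0.0024 -0.0015  0.0069] push F 5.61
t 13.3 pos [ 0.3788 -0.0279  0.0232] yaw 0.98 F [-3.3 -4.5 -1.5] j6 0.49 open 0.498
offset [ 0.0977  0.0005 -0.011 ] turn -0.0
```

Contact made, pushing with about 5.6 N. I'll continue up the slope at moderate speed.

Call:
apply_moves([
  {"offset":[0.004,0,-0.0005],"turn":0},
  {"offset":[0.01,0,-0.0012],"turn":0},
  {"offset":[0.016,0,-0.002],"turn":0},
  {"offset":[0.022,0,-0.0027],"turn":0},
  {"offset":[0.028,0,-0.0034],"turn":0},
  {"offset":[0.034,0,-0.0042],"turn":0},
  {"offset":[0.04,0,-0.0049],"turn":0},
  {"offset":[0.045,0,-0.0055],"turn":0},
])

```text
time_s: 14.3
position: [0.4045, 0.0095, 0.0287]
eef_rot: [0.882, 0.471, -0.001, -0.0]
contact_force: [-2.3, -5.4, -0.7]
opening: 0.502
```

```bash
python3 -c "
from h import *
goD(.1)
snap('scene','up1');i=cv2.imread('pics/up1.png')[150:300,260:460]; cv2.imwrite('pics/up1c.png',cv2.resize(i,None,fx=4,fy=4,interpolation=2))"
```

```text
tcp in deck [ 0.0481 -0.002   0.0069] push F 5.76
t 14.3 pos [0.4045 0.0095 0.0287] yaw 0.98 F [-2.3 -5.4 -0.7] j6 0.59 open 0.502
offset [ 0.0523  0.     -0.0055] turn -0.0
```

View pics/up1c.png

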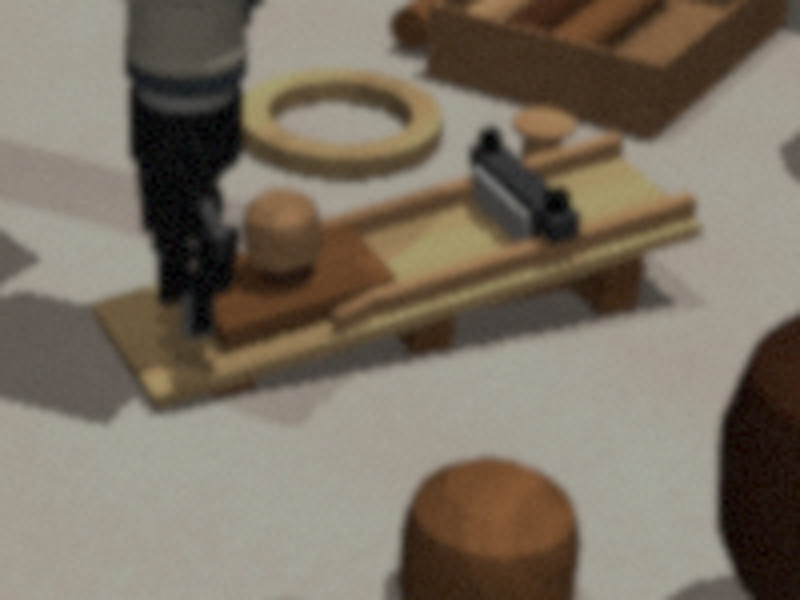

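The board's nose is between the rails, flat and straight, with a steady force of about 5.8 N. I'll keep pushing.

Call:
apply_moves([
  {"offset":[0.004,0,-0.0005],"turn":0},
  {"offset":[0.01,0,-0.0012],"turn":0},
  {"offset":[0.016,0,-0.002],"turn":0},
  {"offset":[0.022,0,-0.0027],"turn":0},
  {"offset":[0.028,0,-0.0034],"turn":0},
  {"offset":[0.034,0,-0.0042],"turn":0},
  {"offset":[0.04,0,-0.0049],"turn":0},
  {"offset":[0.045,0,-0.0055],"turn":0},
])

```text
time_s: 15.35
position: [0.4296, 0.0467, 0.0342]
eef_rot: [0.882, 0.471, -0.001, -0.0]
contact_force: [-3.8, -5.3, 0.1]
opening: 0.501
```

Call:
apply_moves([
  {"offset":[0.004,0,-0.0005],"turn":0},
  {"offset":[0.009,0,-0.0011],"turn":0},
  {"offset":[0.014,0,-0.0017],"turn":0},
  {"offset":[0.019,0,-0.0023],"turn":0},
  {"offset":[0.024,0,-0.0029],"turn":0},
  {"offset":[0.029,0,-0.0036],"turn":0},
  {"offset":[0.034,0,-0.0042],"turn":0},
  {"offset":[0.038,0,-0.0047],"turn":0},
])

```text
time_s: 16.35
position: [0.4506, 0.0782, 0.0389]
eef_rot: [0.882, 0.471, -0.001, -0.0]
contact_force: [-3.5, -4.0, -1.0]
opening: 0.499
```

```bash
python3 -c "
from h import *
goD(.155)
snap('top','up2');i=cv2.imread('pics/up2.png')[170:320,170:370]; cv2.imwrite('pics/up2c.png',cv2.resize(i,None,fx=4,fy=4,interpolation=2))"
```

```text
tcp in deck [ 0.1315 -0.002   0.0069] push F 5.21
t 16.35 pos [0.4506 0.0782 0.0389] yaw 0.98 F [-3.5 -4.  -1. ] j6 0.74 open 0.499
offset [ 0.0241 -0.     -0.002 ] turn -0.0
```

View pics/up2c.png

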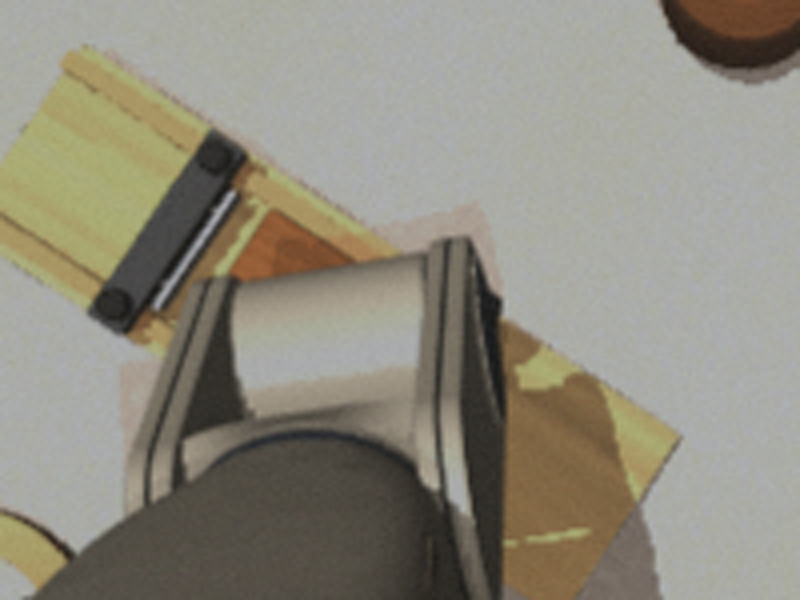

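The board's leading corner is at crop (270,208) and its edge passes (232,272). The plate's edge runs from (240,195) to (158,309). I'll compute the gap.

```bash
python3 - <<'E'
from h import *
from scipy.optimize import least_squares
c=load('up2'); r,t=deckT(RAMP); A=lambda u,v:(u/4+170-.375,v/4+170-.375)
for P,z in [(A(270,208),.022),(A(232,272),.022),(A(240,195),.033),(A(158,309),.033)]:
    g=least_squares(lambda w:(proj(c,r.apply([[w[0],w[1],z]])+t)-[P]).ravel(),[.3,0]); print(z,g.x.round(4))
E
```

```text
0.022 [ 0.2738 -0.0437]
0.022 [ 0.2715 -0.0011]
0.033 [ 0.2904 -0.0405]
0.033 [0.293  0.0388]
```

The gap is about 18 mm. I'll cover 13 mm slowly, then creep.

Call:
apply_moves([
  {"offset":[0.002,0,-0.0002],"turn":0},
  {"offset":[0.004,0,-0.0005],"turn":0},
  {"offset":[0.006,0,-0.0007],"turn":0},
  {"offset":[0.008,0,-0.001],"turn":0},
  {"offset":[0.01,0,-0.0012],"turn":0},
  {"offset":[0.0115,0,-0.0014],"turn":0},
  {"offset":[0.0125,0,-0.0015],"turn":0},
  {"offset":[0.013,0,-0.0016],"turn":0},
])

```text
time_s: 17.4
position: [0.4577, 0.0888, 0.0405]
eef_rot: [0.882, 0.471, -0.001, -0.0]
contact_force: [-3.2, -4.8, -0.4]
opening: 0.5
```

Call:
apply_moves([
  {"offset":[0.0004,0,0],"turn":0},
  {"offset":[0.0008,0,-0.0001],"turn":0},
  {"offset":[0.0012,0,-0.0001],"turn":0},
  {"offset":[0.0016,0,-0.0002],"turn":0},
  {"offset":[0.002,0,-0.0002],"turn":0},
  {"offset":[0.0024,0,-0.0003],"turn":0},
  {"offset":[0.0028,0,-0.0003],"turn":0},
  {"offset":[0.003,0,-0.0004],"turn":0},
])

```text
time_s: 18.4
position: [0.4594, 0.0912, 0.0408]
eef_rot: [0.882, 0.471, -0.001, -0.0]
contact_force: [-2.7, -4.5, -0.4]
opening: 0.5
```

```bash
python3 -c "
from h import *
goD(.155)"
```

```text
tcp in deck [ 0.1474 -0.002   0.0069] push F 5.29
t 18.4 pos [0.4594 0.0912 0.0408] yaw 0.98 F [-2.7 -4.5 -0.4] j6 0.76 open 0.5
offset [ 0.0084 -0.     -0.0001] turn -0.0
```

16 mm covered so far. From here I'll creep 2 mm per call and watch the force.

Call:
apply_moves([
  {"offset":[0.0003,0,0],"turn":0},
  {"offset":[0.0006,0,-0.0001],"turn":0},
  {"offset":[0.0009,0,-0.0001],"turn":0},
  {"offset":[0.0012,0,-0.0001],"turn":0},
  {"offset":[0.0015,0,-0.0002],"turn":0},
  {"offset":[0.0018,0,-0.0002],"turn":0},
  {"offset":[0.002,0,-0.0002],"turn":0},
  {"offset":[0.002,0,-0.0002],"turn":0},
])

```text
time_s: 19.4
position: [0.4605, 0.0929, 0.041]
eef_rot: [0.882, 0.471, -0.001, -0.0]
contact_force: [-3.5, -4.4, 0.2]
opening: 0.496
```

Call:
apply_moves([
  {"offset":[0.0003,0,0],"turn":0},
  {"offset":[0.0006,0,-0.0001],"turn":0},
  {"offset":[0.0009,0,-0.0001],"turn":0},
  {"offset":[0.0012,0,-0.0001],"turn":0},
  {"offset":[0.0015,0,-0.0002],"turn":0},
  {"offset":[0.0018,0,-0.0002],"turn":0},
  {"offset":[0.002,0,-0.0002],"turn":0},
  {"offset":[0.002,0,-0.0002],"turn":0},
])

```text
time_s: 20.4
position: [0.4614, 0.0944, 0.0412]
eef_rot: [0.882, 0.471, -0.001, -0.0]
contact_force: [-2.7, -5.9, 0.3]
opening: 0.499
```

```bash
python3 -c "
from h import *
goD(.155)
snap('top','up3');i=cv2.imread('pics/up3.png')[195:255,200:280]; cv2.imwrite('pics/up3c.png',cv2.resize(i,None,fx=8,fy=8,interpolation=2))"
```

```text
tcp in deck [ 0.1511 -0.0019  0.0069] push F 6.44
t 20.4 pos [0.4614 0.0944 0.0412] yaw 0.98 F [-2.7 -5.9  0.3] j6 0.77 open 0.499
offset [0.0047 0.0001 0.0003] turn -0.0
```

View pics/up3c.png

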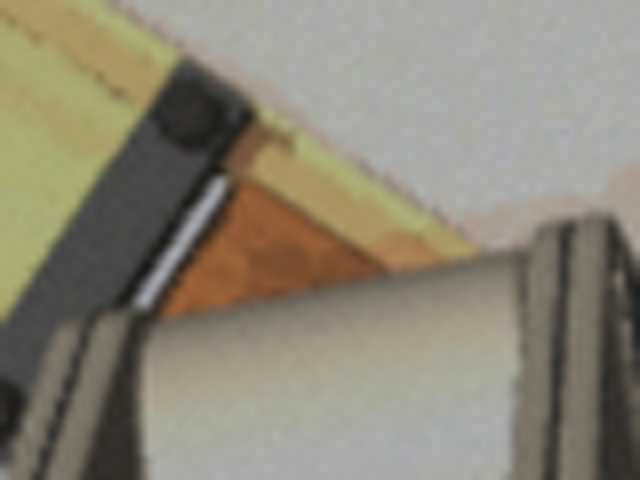

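The board's end has reached the plate or is within a millimetre of it, and the silver strip of the plate still stands proud of the bar. Keep creeping.

Call:
apply_moves([
  {"offset":[0.0002,0,0],"turn":0},
  {"offset":[0.0004,0,0],"turn":0},
  {"offset":[0.0007,0,-0.0001],"turn":0},
  {"offset":[0.0009,0,-0.0001],"turn":0},
  {"offset":[0.0012,0,-0.0001],"turn":0},
  {"offset":[0.0015,0,-0.0002],"turn":0},
  {"offset":[0.0015,0,-0.0002],"turn":0},
  {"offset":[0.0015,0,-0.0002],"turn":0},
])

```text
time_s: 21.45
position: [0.4621, 0.0956, 0.0414]
eef_rot: [0.882, 0.471, -0.001, -0.0]
contact_force: [-4.2, -5.4, -0.2]
opening: 0.496
```

Call:
apply_moves([
  {"offset":[0.0002,0,0],"turn":0},
  {"offset":[0.0004,0,0],"turn":0},
  {"offset":[0.0006,0,-0.0001],"turn":0},
  {"offset":[0.0008,0,-0.0001],"turn":0},
  {"offset":[0.001,0,-0.0001],"turn":0},
  {"offset":[0.001,0,-0.0001],"turn":0},
  {"offset":[0.001,0,-0.0001],"turn":0},
  {"offset":[0.001,0,-0.0001],"turn":0},
])

```text
time_s: 22.45
position: [0.4625, 0.0964, 0.0415]
eef_rot: [0.882, 0.471, -0.001, -0.0]
contact_force: [-4.2, -7.0, 2.0]
opening: 0.497
```

```bash
python3 -c "
from h import *
goD(.155)"
```

```text
tcp in deck [ 0.1534 -0.0018  0.0069] push F 8.14
t 22.45 pos [0.4625 0.0964 0.0415] yaw 0.98 F [-4.2 -7.   2. ] j6 0.77 open 0.497
offset [0.0024 0.0002 0.0006] turn -0.0
```

Call:
apply_moves([
  {"offset":[0.0001,0,0],"turn":0},
  {"offset":[0.0002,0,0],"turn":0},
  {"offset":[0.0003,0,0],"turn":0},
  {"offset":[0.0004,0,0],"turn":0},
  {"offset":[0.0006,0,-0.0001],"turn":0},
  {"offset":[0.0008,0,-0.0001],"turn":0},
  {"offset":[0.0008,0,-0.0001],"turn":0},
  {"offset":[0.0008,0,-0.0001],"turn":0},
])

```text
time_s: 23.45
position: [0.4629, 0.097, 0.0416]
eef_rot: [0.882, 0.471, -0.001, -0.0]
contact_force: [-4.4, -6.6, 1.8]
opening: 0.502
```

```bash
python3 -c "
from h import *
goD(.155)
snap('top','up4');i=cv2.imread('pics/up4.png')[195:255,200:280]; cv2.imwrite('pics/up4c.png',cv2.resize(i,None,fx=8,fy=8,interpolation=2))"
```

```text
tcp in deck [ 0.1541 -0.0018  0.0069] push F 7.93
t 23.45 pos [0.4629 0.097  0.0416] yaw 0.98 F [-4.4 -6.6  1.8] j6 0.77 open 0.502
offset [0.0017 0.0002 0.0007] turn -0.0
```

View pics/up4c.png

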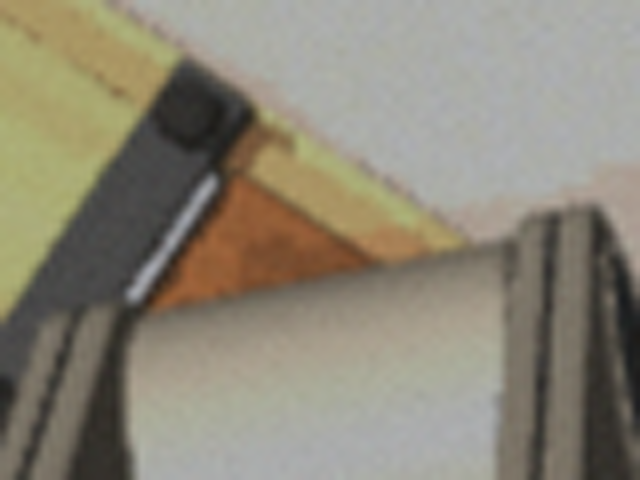

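The strip has narrowed by about 1 px (2 to 3 mm), so the plate is being pressed in. I'll continue until the force steps up.

Call:
apply_moves([
  {"offset":[0.0001,0,0],"turn":0},
  {"offset":[0.0002,0,0],"turn":0},
  {"offset":[0.0003,0,0],"turn":0},
  {"offset":[0.0004,0,0],"turn":0},
  {"offset":[0.0005,0,-0.0001],"turn":0},
  {"offset":[0.0006,0,-0.0001],"turn":0},
  {"offset":[0.0007,0,-0.0001],"turn":0},
  {"offset":[0.0007,0,-0.0001],"turn":0},
])

```text
time_s: 24.5
position: [0.463, 0.0972, 0.0416]
eef_rot: [0.882, 0.471, -0.002, -0.0]
contact_force: [-5.8, -9.4, 1.2]
opening: 0.497
```

Call:
apply_moves([
  {"offset":[0.0001,0,0],"turn":0},
  {"offset":[0.0002,0,0],"turn":0},
  {"offset":[0.0003,0,0],"turn":0},
  {"offset":[0.0004,0,0],"turn":0},
  {"offset":[0.0005,0,-0.0001],"turn":0},
  {"offset":[0.0005,0,-0.0001],"turn":0},
  {"offset":[0.0005,0,-0.0001],"turn":0},
  {"offset":[0.0005,0,-0.0001],"turn":0},
])

```text
time_s: 25.5
position: [0.463, 0.0975, 0.0416]
eef_rot: [0.882, 0.471, -0.002, -0.0]
contact_force: [-5.7, -11.1, 2.0]
opening: 0.501
```

```bash
python3 -c "
from h import *
goD(.155)"
```

```text
tcp in deck [ 0.1546 -0.0016  0.0069] push F 12.43
t 25.5 pos [0.463  0.0975 0.0416] yaw 0.98 F [ -5.7 -11.1   2. ] j6 0.78 open 0.501
offset [0.0013 0.0004 0.0008] turn -0.0
```

Call:
apply_moves([
  {"offset":[0.0001,0,0],"turn":0},
  {"offset":[0.0002,0,0],"turn":0},
  {"offset":[0.0003,0,0],"turn":0},
  {"offset":[0.0004,0,0],"turn":0},
  {"offset":[0.0004,0,0],"turn":0},
  {"offset":[0.0004,0,0],"turn":0},
  {"offset":[0.0004,0,0],"turn":0},
  {"offset":[0.0004,0,0],"turn":0},
])

```text
time_s: 26.5
position: [0.463, 0.0976, 0.0416]
eef_rot: [0.882, 0.471, -0.002, -0.0]
contact_force: [-5.3, -12.4, 3.4]
opening: 0.5
```

```bash
python3 -c "
from h import *
goD(.1)"
```

```text
tcp in deck [ 0.1547 -0.0015  0.0068] push F 13.21
t 26.5 pos [0.463  0.0976 0.0416] yaw 0.98 F [ -5.3 -12.4   3.4] j6 0.78 open 0.5
offset [-0.0534  0.0005  0.0074] turn -0.0
```

The TCP has stalled while the force keeps rising (13 N), so the plate is hard back. I'll withdraw straight back down the slope, then lift clear.

Call:
apply_moves([
  {"offset":[-0.001,0,0],"turn":0},
  {"offset":[-0.003,0,0.0003],"turn":0},
  {"offset":[-0.008,0,0.0008],"turn":0},
  {"offset":[-0.018,0,0.001],"turn":0},
  {"offset":[-0.03,0,0.0],"turn":0},
  {"offset":[-0.045,0,-0.005],"turn":0},
  {"offset":[-0.06,0,-0.015],"turn":0},
  {"offset":[-0.07,0,-0.03],"turn":0},
])

```text
time_s: 27.5
position: [0.4249, 0.0396, 0.0726]
eef_rot: [0.883, 0.47, -0.0, -0.0]
contact_force: [0.7, -0.9, -0.3]
opening: 0.497
```

Call:
apply_moves([
  {"offset":[-0.02,0,-0.03],"turn":0},
  {"offset":[-0.05,0,-0.06],"turn":0},
  {"offset":[-0.09,0,-0.09],"turn":0},
  {"offset":[-0.13,0,-0.11],"turn":0},
  {"offset":[-0.17,0,-0.12],"turn":0},
  {"offset":[-0.2,0.0,-0.12],"turn":0},
  {"offset":[-0.22,0,-0.12],"turn":0},
  {"offset":[-0.22,0,-0.12],"turn":0},
])

```text
time_s: 28.5
position: [0.3024, -0.1427, 0.1925]
eef_rot: [0.883, 0.469, 0.0, 0.0]
contact_force: [0.6, -0.6, -0.1]
opening: 0.497
```

```bash
python3 -c "
from h import *
goD(.1)
snap('top','fin');i=cv2.imread('pics/fin.png')[175:295,180:340]; cv2.imwrite('pics/finc.png',cv2.resize(i,None,fx=5,fy=5,interpolation=2))"
```

```text
tcp in deck [-0.1138 -0.002   0.1917] push F 0.16
t 28.5 pos [ 0.3024 -0.1427  0.1925] yaw 0.977 F [ 0.6 -0.6 -0.1] j6 0.12 open 0.497
offset [ 0.2356 -0.0008  0.1583] turn -0.003
```

View pics/finc.png

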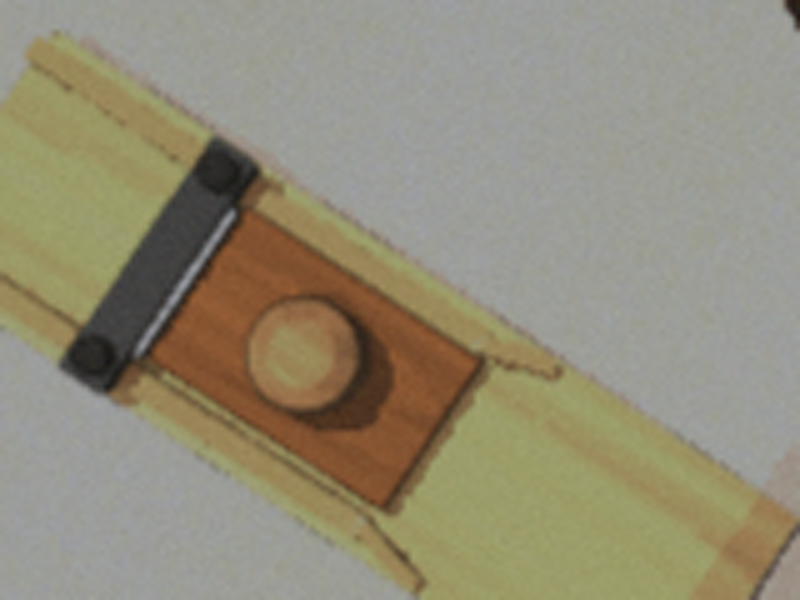

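The block sits between the rails with its end flush on the plate, and the gripper is clear. One numerical check: board corners at (247,208), (485,362), (385,510) and (150,357), and the plate's downhill edge from (241,210) to (140,358).

```bash
python3 - <<'E'
from h import *
from scipy.optimize import least_squares
c=load('fin'); r,t=deckT(RAMP); A=lambda u,v:(u/5+180-.4,v/5+175-.4)
L=np.array([[.065,-.042,.022],[-.065,-.042,.022],[-.065,.042,.022],[.065,.042,.022]])
uv=[A(247,208),A(485,362),A(385,510),A(150,357)]
f=lambda p:(proj(c,r.apply(R.from_euler('z',p[2]).apply(L)+[p[0],p[1],0])+t)-uv).ravel()
s=least_squares(f,[.23,0,0]); print('block',s.x.round(4),s.fun.round(1))
for P in [A(241,210),A(140,358)]:
    print('plate',least_squares(lambda w:(proj(c,r.apply([[w[0],w[1],.033]])+t)-[P]).ravel(),[.3,0]).x.round(4))
# strip profile across the plate (bar -> block): bright width before / after
for n in('up2','fin'):
    g=cv2.cvtColor(load(n)['image'],cv2.COLOR_RGB2GRAY).astype(np.float32)
    xs=np.arange(.276,.3,.001); acc=[]
    for x in xs:
        P=proj(load(n),r.apply([[x,y,.033] for y in np.linspace(-.035,-.012,30)])+t).astype(np.float32)
        acc.append(cv2.remap(g,P[:,0].reshape(1,-1),P[:,1].reshape(1,-1),1).mean())
    print(n,[int(v) for v in acc])
E
```

```text
block [ 0.231  -0.0034  0.0003] [ 0.4 -0.4  0.2 -0.4  0.1  0.6 -0.7  0.3]
plate [ 0.2961 -0.0416]
plate [0.2967 0.0394]
up2 [159, 155, 143, 129, 117, 109, 106, 106, 106, 106, 104, 98, 86, 72, 61, 61, 78, 110, 139, 149, 135, 106, 75, 51]
fin [94, 94, 93, 93, 94, 94, 93, 93, 94, 94, 93, 93, 93, 93, 93, 91, 83, 71, 59, 53, 62, 88, 115, 125]
```

The plate's dark edge moved from 0.290-0.291 to 0.295 and its bright strip from 0.295 to about 0.299, so it is about 4 mm back. The block is at x=0.231, yaw 0.0003. Handing in.

```bash
python3 -c "
from h import *
print(close_job())"
```

```text
the job is handed in; nothing more can be done
None
```

The hat block is resting against the stop with the sprung plate pressed fully back, and the job is handed in at about 29 s of the 64 s. `close_job()` reports no verdict, so what follows rests on my own measurements.

- **Placing:** I gripped the crown, set the block on the ramp foot and let go. The camera fit put it at deck x = 0.073 m, y = -4 mm, yaw 0.02 rad.
- **Pushing:** The half-open fingers pushed it up between the rails with about 5 to 6 N. I crept the last few millimetres until the tool stalled, reaching about 13 N at the stop, then backed off.
- **Last checks:** The block is at deck x = 0.231 m, y = -3 mm, yaw about 0.000 rad. The plate sits about 4 mm further back than at the start, measured to roughly 1 mm. The gripper is clear with no contact force.
- **Not measured:** I did not re-measure the other things on the bench. The arm stayed clear of them, and I saw none of them shifted. No check failed; the two ramp fits differed by about 1 mm and 0.007 rad, so I used values midway between them.

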